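Put the receipt printer back in service after a roll change

TASK

The receipt printer has a fresh roll but its cover still stands open. With closed fingers push the cover down until it snaps fully shut, then press the left end of the power rocker on top of the cover so that it flips on, and only then press the feed key to the right of the rocker all the way down and keep it down for a good second to run out a leader of paper, then let it go. Only push and press: leave the cover release button in front of the cover untouched, and leave the things on the counter where they are.

Things in the scene. Friction and masses are not known exactly. Their poses are not given: they have to be found in the camera images.
- receipt_printer: Dark grey receipt printer, fixed to the counter; 191 deep (x) x 146 wide (y) x 125 mm high when shut. Origin under its centre at counter height; x to its back, y to the left of a person in front of it, z up; its front (-x) roughly faces the robot. Shut, the cover spans x -43 to +95 mm with a flat top at z 125 mm. The control strip with rocker and feed key lies on that top, x 5 to 43 mm, y +-58 mm.
- receipt_printer_cover (a joint): Cover angle about its rear hinge, rad: 0 = shut and caught, 1.66 = right back. Starts at 0.7 to 1.2, stays where left (friction 0.15 N m) but may sink when nearly shut. To close, push its outer face near the front edge to the printer's -x and down along the arc. At about 0.09 it meets two sprung hooks; some 7 N more at the front edge takes it past, then they pull it home to 0.
- cover_edge (a point): Middle of the cover's upper front edge, on the outer (top) face; at [-43, 0, 125] mm in the printer's frame when shut. It turns with the cover: z is the outward normal of the flat outer face, which reaches 138 mm from this edge towards +x and 73 mm either way along y; its first 45 mm are bare, the controls lie behind.
- cover_hinge (a point): Middle of the cover's hinge line, which runs along the printer's y; at [89, 0, 88] mm in the printer's frame, same axes. Shut, the cover's upper front edge lies 132 mm before it (-x) and 37 mm above it.
- power_rocker (a joint): Grey power rocker on the cover's top, rad: 0 = off (start: left end up), 0.40 = on (left end down). It snaps over the middle to either end and stays; about 3 N on the left end flips it.
- rocker_on_end (a point): Where to press: outer end of the left (+y) half of the V-shaped rocker, on its upper face (three ribs). Cover shut: off, this point is 138 mm above the counter; on, the left half lies level at 133 mm, 5 mm above the strip. Rocker 18 mm (x) by 33 mm (y), its middle 12 mm to the right of this point, at [24, 28] mm in the printer's frame; a wide fingertip may overhang its left end.
- feed_key (a joint): Travel of the paper feed key, m: 0 = up, 0.003 = fully down. Springs back; 1.5 N starts it, 4.3 N holds it fully down.
- feed_key_top (a point): Middle of the top of the feed key, a rectangular grey key 17 (x) x 19 mm (y) with a small chevron, on the cover's top 54 mm to the right (-y) of the rocker's middle, at [24, -26] mm in the printer's frame. Cover shut, its top is 134.5 mm above the counter, 6.5 mm above the strip.
- receipt_printer_latch: Blue cover release button, 24 x 18 mm, top 86 mm above the counter, in front of the cover at [-64, -51] mm in the printer's frame. Not to be touched. (The pose given is the printer's origin, not the button's.) It is linked to the hooks and dips by itself as the cover snaps shut.
- spare_roll: spare roll of till paper, white, standing on end, 72 mm across and 79 mm high; origin under its centre. Bystander, loose: leave alone.
- order_pad: blue order pad lying flat, 130 x 79 x 14 mm; origin under its centre. Bystander, loose: leave alone.
- pen: blue pen, 145 mm long, 12 mm thick, lying; origin under its centre. Bystander, loose: leave alone.
- card_terminal_2: hand-held card terminal lying on its back, 169 x 76 x 50 mm; origin under its centre. Bystander, loose: leave alone.
- stapler: red desk stapler, 36 x 135 x 44 mm; origin under its centre. Bystander, loose: leave alone.
- espresso_cup: small patterned cup, 60 x 83 x 52 mm; origin under its centre. Bystander, loose: leave alone.

How it is judged:
On the way, in this order (a step that is already met when the one before it is completed fails the run):
1. the cover is pushed shut and caught (below 0.02 rad), with the power still off (value of joint receipt_printer_cover below 0.02 rad and value of joint power_rocker below 0.1 rad), for 0.2 s.
2. the rocker is flipped on (over 0.35 rad), the feed key still up (value of joint power_rocker above 0.35 rad and value of joint receipt_printer_cover below 0.02 rad and value of joint feed_key below 0.001 m), for 0.2 s.
3. the feed key is held down (over 2 mm) for 0.8 s by the fingers, power on, cover shut (value of joint feed_key above 0.002 m and contact force between the fingers and receipt_printer above 0.5 N and value of joint power_rocker above 0.35 rad and value of joint receipt_printer_cover below 0.02 rad), for 0.8 s.
At the end, for the whole second after the job is handed in: cover shut and caught (below 0.02 rad), rocker on (over 0.35 rad), feed key up again (below 0.8 mm), every loose thing within 30 mm of where it stood (value of joint receipt_printer_cover below 0.02 rad and value of joint power_rocker above 0.35 rad and value of joint feed_key below 0.0008 m and distance of each of spare_roll, order_pad, pen, card_terminal_2, stapler, espresso_cup from where it was at the start of the episode below 0.03 m); the robot touches nothing.
It fails at once if power switched on with the cover not shut (value of joint power_rocker above 0.2 rad and value of joint receipt_printer_cover above 0.06 rad).
It fails at once if feed key pressed while the power is off (value of joint feed_key above 0.0015 m and value of joint power_rocker below 0.2 rad).
It fails at once if the release button is touched with more than 2 N (contact force between the fingers and receipt_printer_latch above 2 N).
It fails at once if the cover is lifted further open than it ever starts (over 1.4 rad) (value of joint receipt_printer_cover above 1.4 rad).
It fails at once if a loose thing on the counter is shifted by over 30 mm, lifted or carried (distance of any of spare_roll, order_pad, pen, card_terminal_2, stapler, espresso_cup from where it was at the start of the episode above 0.03 m).
It also fails if it takes over 56 s, if anything falls off the work surface, if the arm or the gripper's body presses on something with over 40 N, if the wrist force passes 120 N, or if a joint passes its speed limit or range.

ROBOT

A 7-joint arm with a two-finger parallel gripper is mounted at the origin on a cart in front of the work surface, level with it; the furniture and walls round the work are solid. World frame = base frame: x ahead of the robot, y to its left, z up, the work surface at z = 0. Lengths are in m, angles in rad, forces in N, time in s.
With the tool pointing down it reaches from about 0.425 to 0.925 m from the base axis. Payload 6.8 kg.
Tool frame: the origin (TCP) lies at the very end of the fingers, on their centre line; the grasp point (between the pads) lies 19 mm behind it; z points along the fingers, y is the line along which they close (so a half turn about z gives the same grasp; the last joint's range is limited). The gripper opens to 85 mm and grips with 20 to 120 N. Pads are 22 mm wide; open, the fingers measure 114 mm over their backs; the gripper's body (76 mm by 85 mm) begins 54 mm behind the grasp point. The pads swing forward as they close: fully open they stand 13 mm farther back than shut.
Start: joints at [-1.232, 0.477, 0.022, 1.555, -0.011, 1.109, -0.083], TCP at [0.292, 0.609, 0.231] pointing down, gripper open.
Joint ranges: [-2.96, 2.96], [-0.34, 2.1], [-1.41, 1.46], [0.24, 2.44], [-1.37, 4.51], [0.17, 1.92], [-2.96, 2.96]. Speed limits (rad/s): [2.39, 2.39, 3.14, 3.14, 3.14, 3.14, 3.14].

INTERFACE

Orientations are given as a unit quaternion [w, x, y, z].
In Python, from station import bot gives the robot as it stands. The module is installed in compiled form; this text tells all that it offers.
- The arm moves only by the shell command python3 -m jog 'ROWS' [OPENING] [FORCE]. ROWS is JSON, a list of rows, each a list of 4 numbers: the shift along the tool's x, y, z in cm, then the turn about the tool's z in rad. In form: [[x, y, z, spin], ...]. A call has 1 to 20 rows; each row is the pose to reach, as a shift and turn from the pose commanded when the call began, along the tool's axes at that moment; what a row does not reach only later rows make up. A row lasts 1/12 s, in which the tool goes at most 41.7 mm and 7.16 degrees, less where a joint would pass 70% of its speed; a pose out of reach is approached as far as the arm can. A call with a gripper value outside its range is refused whole. OPENING is the closure, from -1 (fully open) to 1 (shut), set as the call begins (- or left out, the last holds). The fingers move at their own pace and stop on an object; FORCE is the grip in N (left out, the last holds). Time passes only in rows, so rows that repeat a pose let the fingers close. It gives the time, the measured TCP pose, the force, the opening and the grip force at its end, in the units of the state.
- bot.get_obs(): the state, without advancing time (a new reading comes with each control period).
- bot.read_camera(name): name is "side" or "top" or "wrist"; returns a dict with "pixels" (384x512x3 uint8, red, green, blue), "depth" (384x512 float32, m along the optical axis (not along the pixel's ray), 0 where there is no reading), "fovy" (degrees; the focal length in pixels is half the picture's height over the tangent of half this angle, whatever the lens; pixels are square), "cx", "cy" (the principal point, pixels), "distortion" ([k1, k2, p1, p2, k3] as OpenCV has them; the pictures are not rectified), "pose" (4x4, takes a point from camera to world coordinates). Camera axes: x right, y down, z forward; pixel columns grow to the right and rows downward; lengths in m; the calibration is good to about 2 mm. A picture is of the moment at which its call begins.
- bot.hand_in(): hands the job in; it is judged then, once.
The state is a dict: "t": time; "q": joint angles; "joint_vel": joint speeds; "joint_torque": joint torques, N m; "eef_pos": TCP position; "tool_rot": TCP orientation; "contact_force": force on the tool from outside, world axes, zero at the start; "torque": the same for the moment, N m; "gripper_width": opening from 0.0 (shut) to 1.0 (fully open); "grasp_force": force on a finger pad.
Only numpy, scipy, OpenCV 4.12 (cv2) and the standard library are available. Lean on these libraries where they do the work, as an engineer would, in place of code of your own. Each camera call takes 0.05 s, during which the arm holds its last target. There are 200 camera calls.

## Working session

There is one attempt and no reset: what is moved stays moved. The work goes in short steps, Python scripts to look and compute and a shell command to move; the robot and the scene stay as the last step left them, time stands still between calls to the robot, and variables do not carry over. Pictures are saved under pics/ and viewed, at most 10 in all, crops included, and the job is handed in when it is done.

```bash
mkdir -p pics
cat > h.py <<'E'
import numpy as np, cv2
from station import bot
from scipy.spatial.transform import Rotation as R
def cam(n):
    c=bot.read_camera(n); f=192/np.tan(np.radians(c['fovy'])/2)
    c['K']=np.array([[f,0,c['cx']],[0,f,c['cy']],[0,0,1.]]); return c
def rays(c,uv):
    p=cv2.undistortPoints(np.array(uv,float).reshape(-1,1,2),c['K'],np.array(c['distortion'],float)).reshape(-1,2)
    return np.c_[p,np.ones(len(p))]
def world(c,uv,d=None):
    uv=np.array(uv).reshape(-1,2)
    if d is None: d=c['depth'][uv[:,1].astype(int),uv[:,0].astype(int)]
    P=rays(c,uv)*np.array(d)[:,None]; T=np.array(c['pose'])
    return P@T[:3,:3].T+T[:3,3]
def cloud(c):
    v,u=np.mgrid[0:384,0:512]; P=world(c,np.c_[u.ravel(),v.ravel()]); P[c['depth'].ravel()==0]=np.nan
    return P.reshape(384,512,3)
def plane(c,uv,z):
    r=rays(c,uv)@np.array(c['pose'])[:3,:3].T; o=np.array(c['pose'])[:3,3]
    return o+r*((z-o[2])/r[:,2])[:,None]
def toolR(o): return R.from_quat(np.roll(o['tool_rot'],-1)).as_matrix()
E
python3 - <<'E'
from h import *
for n in ['top','side']:
    c=cam(n); cv2.imwrite(f'pics/{n}0.png',c['pixels'][:,:,::-1]); np.save(f'pics/{n}0.npy',cloud(c)); print(n,np.round(c['pose'],3).tolist(),c['fovy'])
o=bot.get_obs(); print(o['t'],o['eef_pos'],o['tool_rot'],toolR(o).round(3).tolist(),o['gripper_width'])
E
```

```text
top [[-0.022, -0.999, 0.05, 0.551], [-1.0, 0.022, -0.011, 0.178], [0.01, -0.05, -0.999, 1.6], [0.0, 0.0, 0.0, 1.0]] 47.000124427545174
side [[0.876, -0.241, 0.418, 0.228], [-0.482, -0.401, 0.779, -0.618], [-0.02, -0.884, -0.467, 0.568], [0.0, 0.0, 0.0, 1.0]] 56.765408643065236
0.1 [0.29145014 0.60826416 0.2304183 ] [-1.21276857e-04  2.21538735e-01  9.75151233e-01 -8.04695466e-04] [[-0.902, 0.432, -0.001], [0.432, 0.902, -0.002], [-0.0, -0.002, -1.0]] 0.9959311072369508
```

View pics/top0.png

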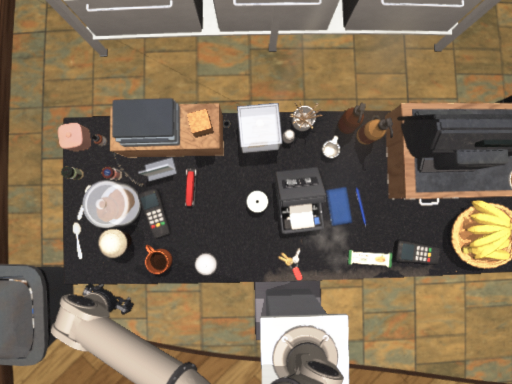

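View pics/side0.png

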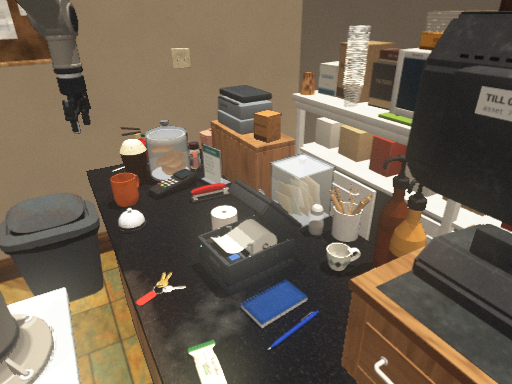

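The top view shows the printer at about (300,202), its cover open (rocker and key strip near (300,182)). The paper roll bay is at (300,216) and the spare roll at (257,202), and the order pad is at (340,206). The side view shows the open printer at about (250,245), with the cover leaning back. Next I fit the cover plane and the base.

Run:
```python
from h import *
T=np.load('pics/top0.npy'); S=np.load('pics/side0.npy')
img=cv2.imread('pics/top0.png'); cv2.imwrite('pics/c1.png',cv2.resize(img[155:250,260:350],None,fx=6,fy=6,interpolation=cv2.INTER_CUBIC))
sim=cv2.imread('pics/side0.png'); 
for nm,C,im in (('top',T,img),('side',S,sim)):
    m=(C[...,0]>.44)&(C[...,0]<.80)&(C[...,1]>-.07)&(C[...,1]<.115)&(C[...,2]>.03)&(C[...,2]<.3)
    P=C[m]; print(nm,len(P),P.min(0).round(3),P.max(0).round(3))
    n,l,st,ce=cv2.connectedComponentsWithStats(m.astype(np.uint8))
    k=1+np.argmax(st[1:,4]); mm=l==k; print(st[k])
    P=C[mm]; r=cv2.minAreaRect(P[:,:2].astype(np.float32)*1000); print('rect',r)
    # ransac plane, tilted
    rng=np.random.default_rng(0); best=(0,)
    for _ in range(1500):
        a=P[rng.choice(len(P),3,False)]; nn=np.cross(a[1]-a[0],a[2]-a[0]); L=np.linalg.norm(nn)
        if L<1e-5: continue
        nn/=L; nn*=np.sign(nn[2])
        if not(.25<nn[2]<.85) or nn[0]>-.3: continue
        q=abs((P-a[0])@nn)<.003
        if q.sum()>best[0]: best=(q.sum(),nn,a[0],q)
    if best[0]:
        Q=P[best[3]]; c=Q.mean(0); nn=np.linalg.svd(Q-c)[2][2]; nn*=np.sign(nn[2])
        print('plane',best[0],nn.round(3),c.round(3),'theta',np.arccos(nn[2]),'yaw',np.arctan2(-nn[1],-nn[0]),Q.min(0).round(3),Q.max(0).round(3))
    # blue latch
    hsv=cv2.cvtColor(im,cv2.COLOR_BGR2HSV); b=cv2.inRange(hsv,(95,110,50),(130,255,255))>0
    b&=m; ys,xs=np.where(b); 
    if len(xs): print('blue',len(xs),xs.mean(),ys.mean(),np.median(C[b],0).round(3))
```

```text
top 3005 [ 0.458 -0.063  0.03 ] [0.8   0.114 0.212]
[ 275  168   51   66 2739]
rect ((570.002685546875, 17.380592346191406), (212.69020080566406, 146.87112426757812), 5.2576446533203125)
plane 388 [-0.73  -0.052  0.682] [0.548 0.021 0.173] theta 0.8208273713456941 yaw 0.07127525841300804 [ 0.46  -0.054  0.078] [0.588 0.088 0.212]
blue 23 316.39130434782606 220.34782608695653 [ 0.502 -0.039  0.086]
side 6991 [ 0.457 -0.067  0.03 ] [0.8   0.115 0.207]
[ 198  170  113  117 6760]
rect ((633.3648681640625, 22.942054748535156), (347.62274169921875, 152.06101989746094), 7.187798976898193)
plane 896 [-0.744 -0.07   0.664] [0.542 0.006 0.165] theta 0.8444494671558717 yaw 0.09362182273841026 [ 0.458 -0.067  0.071] [0.587 0.089 0.207]
blue 44 234.0 256.6136363636364 [ 0.498 -0.041  0.085]
```

View pics/c1.png

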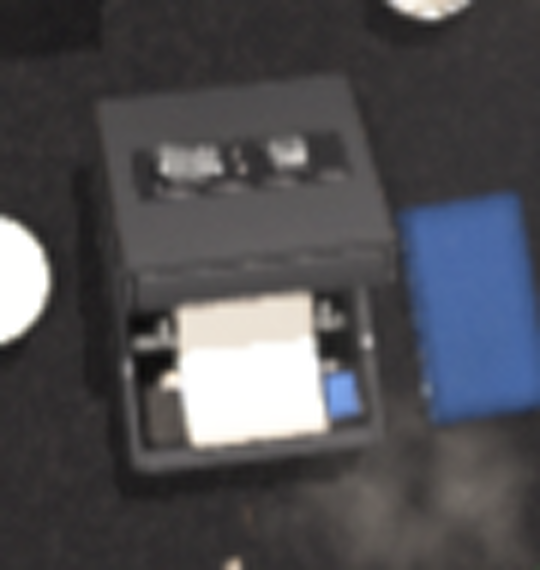

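The crop shows the cover's outer face sloping back, from its upper front edge at about row 268 of the crop to its rear edge at row 80. The rocker is at (190,160), the key at (288,152), and the blue release button at (343,393) in front. The plane I fitted was the front lip, so I refit the outer face, whose normal points to +x.

Run:
```python
from h import *
T=np.load('pics/top0.npy'); S=np.load('pics/side0.npy')
C=T; m=(C[...,0]>.44)&(C[...,0]<.72)&(C[...,1]>-.065)&(C[...,1]<.113)&(C[...,2]>.03)&(C[...,2]<.3)
n,l,st,ce=cv2.connectedComponentsWithStats(m.astype(np.uint8)); m=l==1+np.argmax(st[1:,4])
P=C[m]; rng=np.random.default_rng(0); best=(0,)
for _ in range(2000):
    a=P[rng.choice(len(P),3,False)]; nn=np.cross(a[1]-a[0],a[2]-a[0]); L=np.linalg.norm(nn)
    if L<1e-5: continue
    nn/=L; nn*=np.sign(nn[2])
    if not(.3<nn[2]<.85) or nn[0]<.3: continue
    q=abs((P-a[0])@nn)<.003
    if q.sum()>best[0]: best=(q.sum(),nn,a[0],q)
Q=P[best[3]]; c=Q.mean(0); nn=np.linalg.svd(Q-c)[2][2]; nn*=np.sign(nn[2])
th=np.arccos(nn[2]); yaw=np.arctan2(nn[1],nn[0]); print('plane',best[0],nn.round(3),c.round(3),'theta',th,'yaw',yaw,Q.min(0).round(3),Q.max(0).round(3))
# rect of base from low walls: points z .03-.11 not used; footprint rect edges
q=(P[:,2]>.03)&(P[:,2]<.125); r=cv2.minAreaRect(P[q][:,:2].astype(np.float32)*1000); print(r, cv2.boxPoints(r).round(0).tolist())
# whole hull in printer yaw frame
for yw in (yaw,np.radians(5.26)):
    ex=np.array([np.cos(yw),np.sin(yw)]); ey=np.array([-ex[1],ex[0]])
    fx=P[:,:2]@ex; fy=P[:,:2]@ey
    low=q
    print('yaw',yw,'front x',np.percentile(fx[low],[0,1,2]).round(4),'y',np.percentile(fy[low],[0,1,99,100]).round(4))
    Qx=Q[:,:2]@ex;Qy=Q[:,:2]@ey
    top=Q[:,2]>np.percentile(Q[:,2],98); print(' edge fx',Qx[top].mean(),'z',Q[top,2].mean(),'face y',np.percentile(Qy,[0,1,99,100]).round(4),'rear',Qx.max(),Q[:,2].min())
for nm,C in(('top',T),('side',S)):
    for k,(lx,hx,ly,hy) in {'all':(.40,.85,-.3,.3)}.items():
        M=(C[...,0]>lx)&(C[...,0]<hx)&(C[...,1]>ly)&(C[...,1]<hy)&(C[...,2]>.008)&(C[...,2]<.35)
        n,l,st,ce=cv2.connectedComponentsWithStats(M.astype(np.uint8))
        for i in range(1,n):
            if st[i,4]>40: X=C[l==i]; print(nm,st[i],X.min(0).round(3),X.max(0).round(3))
```

```text
plane 909 [0.712 0.062 0.699] [0.626 0.023 0.164] theta 0.7964854599491801 yaw 0.08648699574588961 [ 0.575 -0.051  0.11 ] [0.68  0.098 0.212]
((570.182861328125, 17.485374450683594), (212.5210723876953, 146.45919799804688), 5.584278106689453) [[457.0, 80.0], [472.0, -66.0], [683.0, -45.0], [669.0, 101.0]]
yaw 0.08648699574588961 front x [0.4628 0.465  0.4664] y [-0.1056 -0.1029  0.0412  0.0416]
 edge fx 0.5819053885714339 z 0.20968142045672666 face y [-0.103  -0.1014  0.0388  0.0417] rear 0.675840434426025 0.11033278009495939
yaw 0.09180431865490173 front x [0.4629 0.4649 0.4663] y [-0.1084 -0.1054  0.0379  0.0385]
 edge fx 0.5817202897698998 z 0.20968142045672666 face y [-0.1065 -0.1047  0.0353  0.0382] rear 0.675541620447593 0.11033278009495939
top [ 338  106   55   39 1067] [ 0.755 -0.268  0.008] [ 0.85  -0.133  0.297]
top [211 115  13  41 343] [0.742 0.281 0.009] [0.85  0.3   0.275]
top [ 238  116   57   37 1572] [0.75  0.025 0.008] [0.85  0.225 0.202]
top [397 116  14  35 173] [ 0.707 -0.288  0.281] [ 0.817 -0.267  0.35 ]
top [293 120  22  11 123] [ 0.813 -0.041  0.008] [0.849 0.036 0.135]
top [323 136  17  22 219] [ 0.722 -0.133  0.008] [ 0.799 -0.075  0.06 ]
top [ 275  168   51   66 2803] [ 0.458 -0.08   0.009] [0.683 0.098 0.212]
top [326 188  26  37 556] [ 0.484 -0.176  0.008] [ 0.613 -0.087  0.023]
top [247 192  21  20 329] [0.538 0.128 0.013] [0.604 0.198 0.089]
side [  198   116   127   178 11285] [ 0.457 -0.067  0.008] [0.85  0.3   0.279]
side [ 373  155   59  114 3382] [ 0.686 -0.3    0.01 ] [ 0.85  -0.143  0.35 ]
side [330 190  25  50 679] [ 0.809 -0.047  0.008] [0.85  0.035 0.133]
side [327 243  34  27 636] [ 0.719 -0.135  0.008] [ 0.796 -0.076  0.054]
side [ 241  279   67   46 1536] [ 0.478 -0.18   0.008] [ 0.616 -0.087  0.015]
```

The printer measures consistently. Its origin is at about (0.559, 0.016), yaw 0.0865 and cover angle about 0.80. The predicted front edge height of 208.5 mm matches the measured 209.7, and the latch and widths agree too. I lift, close the fingers and move to above and behind the cover edge.

```bash
python3 -m jog '[[0,0,-4,0],[0,0,-8,0],[0,0,-10,0],[-53.4,-39.6,-10,-0.533],[-53.4,-39.6,-10,-0.533],[-53.4,-39.6,-10,-0.533],[-53.4,-39.6,-10,-0.533],[-53.4,-39.6,-10,-0.533],[-53.4,-39.6,-10,-0.533],[-53.4,-39.6,-10,-0.533],[-53.4,-39.6,-10,-0.533],[-53.4,-39.6,-10,-0.533],[-53.4,-39.6,-10,-0.533],[-53.4,-39.6,-10,-0.533],[-53.4,-39.6,-10,-0.533],[-53.4,-39.6,-10,-0.533],[-53.4,-39.6,-10,-0.533],[-53.4,-39.6,-10,-0.533],[-53.4,-39.6,-10,-0.533],[-53.4,-39.6,-10,-0.533]]' 1 40
cat > p.py <<'E'
from h import *
import sys
yw=.0865; ex=np.array([np.cos(yw),np.sin(yw),0]); ey=np.array([-ex[1],ex[0],0]); O=.5585*ex-.032*ey
A=np.c_[ex,ey,[0,0,1]]
def show():
    o=bot.get_obs(); Rm=toolR(o); p=A.T@(o['eef_pos']-O)
    print('t',o['t'],'TCP printer mm',(p*1000).round(1),'tool in printer',(A.T@Rm).round(3).tolist(),'F',np.round(o['contact_force'],1),'w',o['gripper_width'])
    return o,Rm,p
def to(x,y,z):  # printer mm -> tool cm
    o,Rm,p=show(); return (Rm.T@A@(np.array([x,y,z])/1000-p)*100).round(2)
if __name__=='__main__':
    o,Rm,p=show()
    if len(sys.argv)>3: print((Rm.T@A@(np.array(list(map(float,sys.argv[1:4])))/1000-p)*100).round(2))
E
python3 p.py 45 0 240
```

```text
t: 1.77
eef_pos: [0.604, 0.0107, 0.331]
tool_rot: [0.0, -0.037, 0.999, -0.003]
contact_force: [-0.1, -1.1, 0.1]
gripper_width: 0.004
grasp_force: 0.0
t 1.7667 TCP printer mm [ 44.2  -9.5 331. ] tool in printer [[-1.0, 0.012, 0.0], [0.012, 1.0, -0.005], [-0.001, -0.005, -1.0]] F [-0.1 -1.1  0.1] w 0.0038171792052945023
[-0.06  1.    9.09]
```

```bash
python3 -m jog '[[0,0,0,0],[0,0,0,0],[0,0,0,0]]' && python3 p.py 45 0 240
python3 - <<'E'
from h import *
c=cam('wrist'); cv2.imwrite('pics/w1.png',c['pixels'][:,:,::-1]); np.save('pics/w1.npy',cloud(c))
E
```

```text
t: 2.02
eef_pos: [0.6016, 0.0228, 0.331]
tool_rot: [-0.0, -0.044, 0.999, 0.0]
contact_force: [-0.6, 0.3, 0.2]
gripper_width: 0.002
grasp_force: 0.0
t 2.0167 TCP printer mm [ 42.8   2.7 331. ] tool in printer [[-1.0, -0.002, -0.001], [-0.002, 1.0, 0.001], [0.001, 0.001, -1.0]] F [-0.6  0.3  0.2] w 0.0020489242965153046
[-0.23 -0.28  9.1 ]
```

View pics/w1.png

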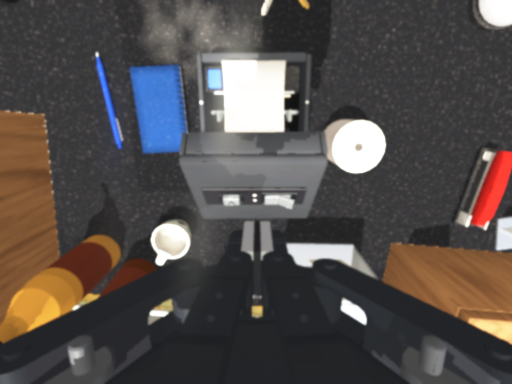

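The wrist view shows the closed fingertips at (258,225), just beyond the cover's controls (key (232,200), rocker (280,200)). The cover edge is near row 135 and the latch is at (214,78), well clear. I descend behind the outer face near the edge.

```bash
python3 -m jog '[[-0.7,-0.3,2.5,0],[-0.7,-0.3,5,0],[-0.7,-0.3,7.5,0],[-0.7,-0.3,10,0],[-0.7,-0.3,11.5,0],[-0.7,-0.3,12.8,0],[-0.7,-0.3,12.8,0],[-0.7,-0.3,12.8,0],[-0.7,-0.3,12.8,0]]'
python3 - <<'E'
from p import *
o,Rm,p=show()
for th in (.8,.75,.7,.6,.5,.4,.3,.2,.1,0):
    s=12; x=89+(s-132)*np.cos(th)+37*np.sin(th)+11; z=88+(132-s)*np.sin(th)+37*np.cos(th)
    print(th,round(x),round(z),(Rm.T@A@(np.array([x,0,z])/1000-p)*100).round(2))
E
```

```text
t: 2.82
eef_pos: [0.6098, 0.0194, 0.2044]
tool_rot: [0.001, -0.044, 0.999, 0.0]
contact_force: [-0.1, -0.6, 0.4]
gripper_width: -0.003
grasp_force: 0.0
t 2.8167 TCP printer mm [ 50.7  -1.4 204.4] tool in printer [[-1.0, -0.001, 0.001], [-0.001, 1.0, 0.0], [-0.001, 0.0, -1.0]] F [-0.1 -0.6  0.4] w -0.00314034216262195
0.8 43 200 [0.78 0.14 0.45]
0.75 37 197 [1.33 0.14 0.75]
0.7 32 194 [1.87 0.14 1.07]
0.6 22 186 [2.89 0.14 1.8 ]
0.5 12 178 [3.83 0.14 2.63]
0.4 4 169 [4.69 0.14 3.55]
0.3 -4 159 [5.45 0.14 4.55]
0.2 -10 148 [6.1  0.14 5.62]
0.1 -16 137 [6.65 0.14 6.75]
0 -20 125 [7.08 0.14 7.93]
```

Next I follow the arc to about 0.2 rad.

```bash
python3 -m jog '[[0.4,0.1,0.2,0],[0.8,0.1,0.45,0],[1.3,0.1,0.75,0],[1.9,0.1,1.1,0],[2.4,0.1,1.45,0],[2.9,0.1,1.8,0],[3.4,0.1,2.2,0],[3.8,0.1,2.6,0],[4.3,0.1,3.1,0],[4.7,0.1,3.55,0],[5.1,0.1,4.05,0],[5.45,0.1,4.55,0],[5.8,0.1,5.1,0],[6.1,0.1,5.6,0],[6.1,0.1,5.6,0],[6.1,0.1,5.6,0]]' && python3 p.py -20 0 125
python3 - <<'E'
from h import *
c=cam('wrist'); s=cam('side'); 
cv2.imwrite('pics/w2.png',np.hstack([c['pixels'][:,:,::-1][20:320,100:400],s['pixels'][:,:,::-1][130:330,160:360].repeat(2,0).repeat(2,1)[:300]]))
E
```

```text
t: 4.15
eef_pos: [0.5482, 0.0143, 0.1469]
tool_rot: [-0.0, -0.043, 0.999, -0.0]
contact_force: [0.5, 0.2, -0.7]
gripper_width: 0.003
grasp_force: 0.0
t 4.15 TCP printer mm [-11.1  -1.1 146.9] tool in printer [[-1.0, 0.0, -0.001], [0.0, 1.0, -0.0], [0.001, -0.0, -1.0]] F [ 0.5  0.2 -0.7] w 0.0029792576409264026
[0.89 0.11 2.19]
```

View pics/w2.png

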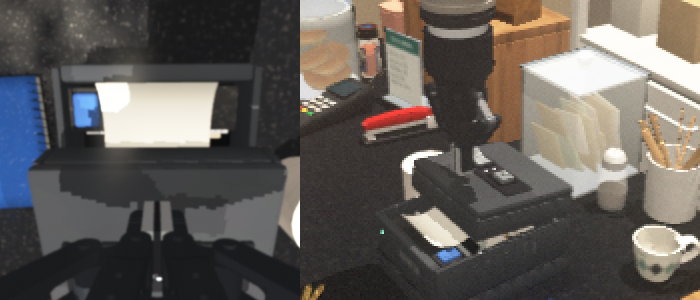

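The cover is following. The pictures show it at roughly 0.2 rad with the fingertips on the bare face near its front edge, left of the strip. I keep going along the arc and past the hooks.

```bash
python3 -m jog '[[0.3,0,0.55,0],[0.55,0,1.1,0],[0.75,0,1.65,0],[0.9,0,2.0,0],[0.9,0,2.2,0],[0.9,0,2.3,0],[0.9,0,2.4,0],[0.9,0,2.4,0],[0.9,0,2.4,0]]' && python3 p.py -20 0 125
```

```text
t: 5.0
eef_pos: [0.5388, 0.0134, 0.1252]
tool_rot: [-0.001, -0.043, 0.999, 0.001]
contact_force: [-11.5, -0.2, 26.2]
gripper_width: 0.001
grasp_force: 12.9
t 5.0 TCP printer mm [-20.6  -1.2 125.2] tool in printer [[-1.0, 0.001, -0.001], [0.001, 1.0, 0.001], [0.001, 0.001, -1.0]] F [-11.5  -0.2  26.2] w 0.0005476006051257735
[-0.06  0.12  0.02]
```

The tip stands at 125 mm with 26 N on it, so the cover is very likely home. I lift off and look.

```bash
python3 -m jog '[[0,0,0,0],[0,0,-0.5,0],[0,0,-2,0],[-1,0,-4,0],[-3,0,-7,0],[-5,0,-10,0],[-7,0,-12,0],[-7,0,-12,0],[-7,0,-12,0],[-7,0,-12,0],[-7,0,-12,0]]'
python3 - <<'E'
from p import *
show(); c=cam('wrist'); s=cam('side'); np.save('pics/w3.npy',cloud(c)); np.save('pics/s3.npy',cloud(s))
cv2.imwrite('pics/w3.png',c['pixels'][:,:,::-1]); cv2.imwrite('pics/s3.png',s['pixels'][:,:,::-1])
cv2.imwrite('pics/v3.png',np.hstack([cv2.resize(c['pixels'][:,:,::-1][20:260,130:390],None,fx=1.6,fy=1.6),cv2.resize(s['pixels'][:,:,::-1][180:300,180:310],None,fx=2.8,fy=3.2)]))
for n,C in (('w',cloud(c)),('s',cloud(s))):
    L=(C-O)@A*1000; m=(abs(L[...,1])<70)&(L[...,0]>-40)&(L[...,0]<3)&(L[...,2]>95)&(L[...,2]<175)
    Q=L[m]; a=np.linalg.lstsq(np.c_[Q[:,:2],np.ones(len(Q))],Q[:,2],rcond=None)[0]; print(n,len(Q),'slopes',a.round(3),np.median(Q[:,2]))
    m=(abs(L[...,1])<90)&(L[...,0]>-60)&(L[...,0]<110)&(L[...,2]>118)&(L[...,2]<175); Q=L[m]; print('ext',np.percentile(Q,[.5,99.5],axis=0).round(1).tolist())
    im=(c if n=='w' else s)['pixels']; g=cv2.cvtColor(im,cv2.COLOR_RGB2GRAY)
    k=(abs(L[...,1])<60)&(L[...,0]>4)&(L[...,0]<46)&(L[...,2]>120)&(L[...,2]<150)&(g>110)
    nn,l,st,ce=cv2.connectedComponentsWithStats(k.astype(np.uint8))
    for i in range(1,nn):
        if st[i,4]>15: print(n,st[i].tolist(),L[l==i].min(0).round(1),L[l==i].max(0).round(1))
E
```

```text
t: 5.92
eef_pos: [0.6076, 0.0193, 0.2416]
tool_rot: [-0.002, -0.043, 0.999, -0.0]
contact_force: [-0.9, 1.1, 0.4]
gripper_width: -0.001
grasp_force: 0.0
t 5.9167 TCP printer mm [ 48.5  -1.2 241.6] tool in printer [[-1.0, 0.0, -0.003], [0.0, 1.0, -0.0], [0.003, -0.0, -1.0]] F [-0.9  1.1  0.4] w -0.0008721206915638017
w 8028 slopes [ 2.00000e-03 -1.00000e-03  1.26241e+02] 126.20668932136827
ext [[-42.5, -71.8, 122.4], [91.8, 69.4, 138.3]]
w [192, 137, 133, 46, 4426] [  4.1 -59.9 124.4] [ 46.   60.  141.6]
s 592 slopes [7.00000e-03 3.00000e-03 1.25212e+02] 125.09885445957067
ext [[-44.3, -74.3, 118.4], [91.2, 68.1, 136.7]]
s [241, 207, 13, 9, 63] [ 12.3  10.9 124.5] [ 43.7  57.9 139.6]
s [255, 219, 9, 5, 33] [ 12.5 -36.  128.6] [ 33.5 -10.4 135.3]
```

View pics/v3.png

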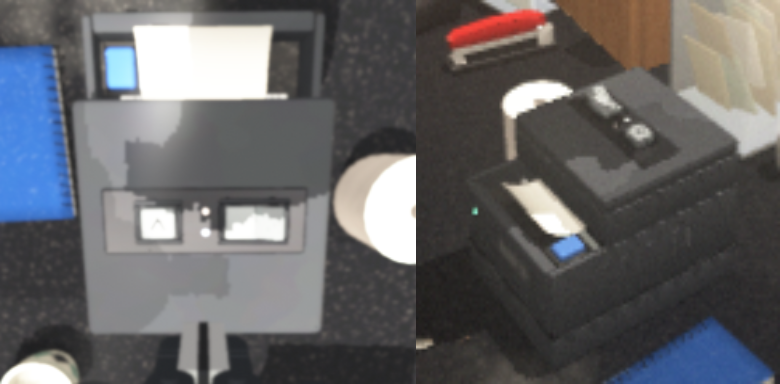

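The cover lies flat: its top slope is below 0.01, its height is 125–126 mm and its front edge is at −43. The wrist crop shows the key at (158,222) and the rocker at (255,222), with the LEDs between them. Now I measure both controls from the wrist and side views.

Run:
```python
from p import *
for n in 'ws':
    L=(np.load(f'pics/{n}3.npy')-O)@A*1000; g=cv2.imread(f'pics/{n}3.png',0)
    k=(abs(L[...,1])<60)&(L[...,0]>0)&(L[...,0]<48)&(L[...,2]>131)&(L[...,2]<150)
    nn,l,st,ce=cv2.connectedComponentsWithStats(k.astype(np.uint8))
    for i in range(1,nn):
        if st[i,4]>15:
            Q=L[l==i]; print(n,st[i].tolist(),'ext',np.percentile(Q,[2,98],axis=0).round(1).tolist(),'med',np.median(Q,0).round(1))
            for y in range(10,50,6):
                z=Q[abs(Q[:,1]-y)<3]; 
                if len(z): print('   y',y,'z',np.median(z[:,2]).round(1),'x',np.percentile(z[:,0],[3,97]).round(1))
```

```text
w [231, 145, 11, 4, 20] ext [[10.8, -24.1, 131.1], [13.2, -15.5, 132.4]] med [ 12.2 -19.6 131.4]
w [267, 144, 5, 14, 23] ext [[10.4, 7.7, 131.0], [21.3, 10.8, 132.1]] med [ 16.2   8.6 131.3]
   y 10 z 131.3 x [10.5 21.1]
w [276, 144, 13, 4, 23] ext [[10.0, 15.7, 131.0], [12.7, 26.0, 132.5]] med [ 11.   20.9 131.4]
   y 16 z 131.2 x [10.  12.7]
   y 22 z 131.7 x [10.  12.7]
   y 28 z 131.2 x [11.  11.8]
w [271, 144, 40, 29, 793] ext [[13.9, 11.3, 131.2], [33.8, 44.6, 140.1]] med [ 22.8  28.4 134.5]
   y 10 z 133.4 x [14.3 30.9]
   y 16 z 133.7 x [14.2 31.3]
   y 22 z 133.8 x [14.2 31.2]
   y 28 z 134.4 x [14.3 33.5]
   y 34 z 136.8 x [14.  34.5]
   y 40 z 138.8 x [14.  33.6]
   y 46 z 131.4 x [10.8 33.7]
w [217, 150, 25, 23, 440] ext [[15.0, -36.2, 131.1], [34.7, -17.5, 136.9]] med [ 23.7 -27.  135.3]
w [214, 153, 3, 16, 22] ext [[18.4, -40.1, 131.1], [31.6, -38.1, 132.0]] med [ 25.7 -39.1 131.6]
w [241, 152, 3, 12, 22] ext [[17.1, -15.8, 131.0], [27.1, -13.9, 132.1]] med [ 22.  -14.8 131.4]
s [241, 207, 14, 9, 71] ext [[12.6, 9.9, 131.2], [30.6, 41.8, 138.9]] med [ 21.7  28.5 133.4]
   y 10 z 131.5 x [18.6 29.3]
   y 16 z 132.2 x [13.5 28.6]
   y 22 z 132.8 x [15.8 30.7]
   y 28 z 132.9 x [12.4 30.2]
   y 34 z 134.9 x [12.8 29.8]
   y 40 z 137.2 x [13.1 27.1]
s [255, 219, 10, 6, 40] ext [[13.3, -36.7, 131.2], [29.0, -19.6, 135.4]] med [ 20.4 -28.4 133.8]
```

The two views agree with each other and with the stated sizes. The rocker's middle is at (23,28) with its left end up at 138 to 139 mm, and the key is at (23.5,−27) with its top at about 135 mm. I go to above the rocker's left end.

```bash
python3 -m jog '[[1.5,2,0,0],[2.5,4.5,0,0],[2.5,4.5,2.5,0],[2.5,4.5,5,0],[2.5,4.5,7.5,0],[2.5,4.5,9,0],[2.5,4.5,9,0],[2.5,4.5,9,0],[2.5,4.5,9,0],[2.5,4.5,9,0],[2.5,4.5,9,0]]' && python3 p.py 23 44 132
```

```text
t: 6.93
eef_pos: [0.5813, 0.0623, 0.1546]
tool_rot: [0.001, -0.043, 0.999, 0.0]
contact_force: [-0.6, 0.1, 0.7]
gripper_width: -0.003
grasp_force: 0.0
t 6.9333 TCP printer mm [ 26.   43.8 154.6] tool in printer [[-1.0, 0.0, 0.002], [0.0, 1.0, 0.0], [-0.002, 0.0, -1.0]] F [-0.6  0.1  0.7] w -0.002619942059337395
[0.3  0.02 2.26]
```

```bash
python3 -m jog '[[0.3,0,0.6,0],[0.3,0,1.1,0],[0.3,0,1.5,0],[0.3,0,1.7,0],[0.3,0,1.9,0],[0.3,0,2.1,0],[0.3,0,2.25,0],[0.3,0,2.25,0],[0.3,0,2.25,0]]' && python3 p.py 23 44 132
```

```text
t: 7.68
eef_pos: [0.5775, 0.0618, 0.1328]
tool_rot: [0.0, -0.043, 0.999, 0.0]
contact_force: [-7.4, -0.6, 18.7]
gripper_width: 0.001
grasp_force: 9.3
t 7.6833 TCP printer mm [ 22.2  43.7 132.8] tool in printer [[-1.0, 0.001, 0.0], [0.001, 1.0, 0.001], [-0.0, 0.001, -1.0]] F [-7.4 -0.6 18.7] w 0.0009209663291953821
[-0.08  0.03  0.08]
```

The tip reached 132.8 mm with 19 N, which is the "on" level. I lift and verify.

```bash
python3 -m jog '[[0,0,0,0],[0,0,-0.5,0],[0,0,-2,0],[0,0,-5,0],[-1,-2,-8,0],[-2.5,-4.5,-11,0],[-2.5,-4.5,-11,0],[-2.5,-4.5,-11,0],[-2.5,-4.5,-11,0],[-2.5,-4.5,-11,0]]'
python3 - <<'E'
from p import *
show(); c=cam('wrist'); L=(cloud(c)-O)@A*1000
m=(abs(L[...,0]-23)<7)&(L[...,2]>120)&(L[...,2]<150)
for y in (10,14,16,22,28,34,40,43): print(y,np.median(L[m&(abs(L[...,1]-y)<2)][:,2]).round(1))
Q=L[m&(abs(L[...,1]+27)<7)]; print('key',np.median(Q[:,2]))
m=(abs(L[...,1])<70)&(L[...,0]>-40)&(L[...,0]<3)&(L[...,2]>95); Q=L[m]; print(np.linalg.lstsq(np.c_[Q[:,:2],np.ones(len(Q))],Q[:,2],rcond=None)[0].round(3))
cv2.imwrite('pics/w4.png',cv2.resize(c['pixels'][:,:,::-1][90:210,170:350],None,fx=3,fy=3))
E
```

```text
t: 8.52
eef_pos: [0.605, 0.0203, 0.2392]
tool_rot: [-0.001, -0.044, 0.999, 0.0]
contact_force: [-0.2, 0.1, -0.4]
gripper_width: 0.001
grasp_force: 0.0
t 8.5167 TCP printer mm [ 46.   -0.  239.2] tool in printer [[-1.0, -0.001, -0.003], [-0.001, 1.0, 0.0], [0.003, 0.0, -1.0]] F [-0.2  0.1 -0.4] w 0.0010812639315204355
10 131.0
14 139.2
16 138.5
22 136.1
28 133.9
34 134.0
40 133.9
43 132.5
key 135.69595468952528
[ 2.00000e-03 -1.00000e-03  1.26229e+02]
```

View pics/w4.png

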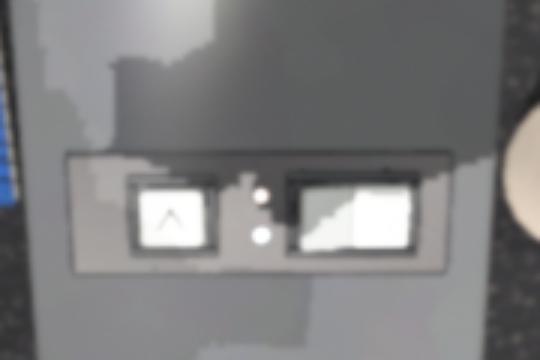

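The rocker is on: its left half is level at 134 mm and its right half is up at 139. The key at (172,217) is still up and the cover is shut. I go to above the key.

```bash
python3 -m jog '[[1.5,-1.5,0,0],[2.3,-2.7,0,0],[2.3,-2.7,2.5,0],[2.3,-2.7,5,0],[2.3,-2.7,7.2,0],[2.3,-2.7,8.7,0],[2.3,-2.7,8.7,0],[2.3,-2.7,8.7,0],[2.3,-2.7,8.7,0],[2.3,-2.7,8.7,0]]' && python3 p.py 23 -27 131
```

```text
t: 9.4
eef_pos: [0.5865, -0.0097, 0.1551]
tool_rot: [0.001, -0.043, 0.999, 0.0]
contact_force: [0.1, -0.3, 0.6]
gripper_width: 0.003
grasp_force: 0.0
t 9.4 TCP printer mm [ 25.  -28.3 155.1] tool in printer [[-1.0, 0.0, 0.002], [0.0, 1.0, 0.0], [-0.002, 0.0, -1.0]] F [ 0.1 -0.3  0.6] w 0.002617849406409742
[0.2  0.13 2.41]
```

```bash
python3 -m jog '[[0.1,0.1,0.7,0],[0.1,0.1,1.3,0],[0.1,0.1,1.7,0],[0.1,0.1,2.0,0],[0.1,0.1,2.2,0],[0.1,0.1,2.4,0],[0.1,0.1,2.4,0],[0.1,0.1,2.4,0],[0.1,0.1,2.4,0]]' && python3 p.py 23 -27 131
```

```text
t: 10.15
eef_pos: [0.5843, -0.0086, 0.1314]
tool_rot: [-0.0, -0.043, 0.999, 0.0]
contact_force: [-8.0, 0.6, 17.9]
gripper_width: 0.002
grasp_force: 8.5
t 10.15 TCP printer mm [ 22.9 -27.1 131.4] tool in printer [[-1.0, 0.001, -0.001], [0.001, 1.0, 0.001], [0.001, 0.001, -1.0]] F [-8.   0.6 17.9] w 0.002312612116154913
[-0.01  0.01  0.04]
```

The key is fully down (131.4 mm, 18 N). I hold it for 1.3 s, then let go.

```bash
python3 -m jog '[[0,0,0,0],[0,0,0,0],[0,0,0,0],[0,0,0,0],[0,0,0,0],[0,0,0,0],[0,0,0,0],[0,0,0,0],[0,0,0,0],[0,0,0,0],[0,0,0,0],[0,0,0,0],[0,0,0,0],[0,0,0,0],[0,0,0,0],[0,0,0,0]]' && python3 p.py && python3 -m jog '[[0,0,-0.5,0],[0,0,-2,0],[0,0,-5,0],[-1,2,-8,0],[-2.5,2.8,-11,0],[-2.5,2.8,-11,0],[-2.5,2.8,-11,0],[-2.5,2.8,-11,0],[-2.5,2.8,-11,0],[-2.5,2.8,-11,0]]'
python3 - <<'E'
from p import *
show(); c=cam('wrist'); L=(cloud(c)-O)@A*1000
m=(abs(L[...,0]-23)<7)&(L[...,2]>120)&(L[...,2]<150)
for y in (14,16,22,28,34,40): print(y,np.median(L[m&(abs(L[...,1]-y)<2)][:,2]).round(1))
Q=L[m&(abs(L[...,1]+27)<7)]; print('key',np.median(Q[:,2]))
m=(abs(L[...,1])<70)&(L[...,0]>-40)&(L[...,0]<3)&(L[...,2]>95); Q=L[m]; print(np.linalg.lstsq(np.c_[Q[:,:2],np.ones(len(Q))],Q[:,2],rcond=None)[0].round(3))
cv2.imwrite('pics/w5.png',c['pixels'][:,:,::-1])
E
```

```text
t: 11.48
eef_pos: [0.5843, -0.0086, 0.1315]
tool_rot: [-0.0, -0.043, 0.999, 0.0]
contact_force: [-7.2, 0.7, 16.7]
gripper_width: 0.002
grasp_force: 8.4
t 11.4833 TCP printer mm [ 22.9 -27.1 131.5] tool in printer [[-1.0, 0.001, -0.0], [0.001, 1.0, 0.001], [0.0, 0.001, -1.0]] F [-7.2  0.7 16.7] w 0.00248676881030356
t: 12.32
eef_pos: [0.606, 0.0206, 0.2384]
tool_rot: [-0.001, -0.043, 0.999, -0.0]
contact_force: [0.1, -0.0, 0.4]
gripper_width: 0.002
grasp_force: 0.0
t 12.3167 TCP printer mm [4.700e+01 2.000e-01 2.384e+02] tool in printer [[-1.0, 0.001, -0.003], [0.001, 1.0, -0.0], [0.003, -0.0, -1.0]] F [ 0.1 -0.   0.4] w 0.001692844556921217
14 139.3
16 138.4
22 135.9
28 133.6
34 133.8
40 134.0
key 135.57082710951445
[ 1.00000e-03 -1.00000e-03  1.26229e+02]
```

View pics/w5.png

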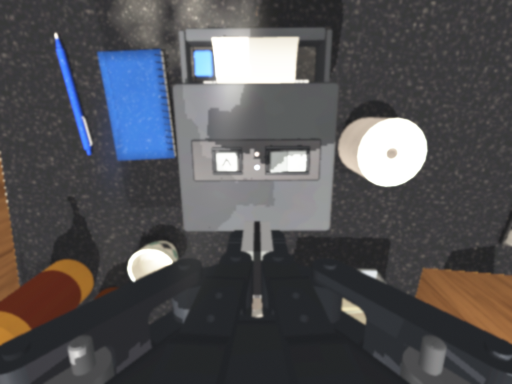

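The picture shows the cover shut, the rocker on at (290,161), and the key at (227,161) back up at 135.6 mm. The pad, pen, roll and cup are undisturbed, and the gripper is clear.

```bash
python3 -c "
from station import bot
print(bot.hand_in())"
```

```text
the job is handed in; nothing more can be done
None
```

The job is handed in, though no verdict was returned: the cover measured shut, the rocker is on, and the feed key was held down for over 1.3 s and released, with the latch untouched and nothing on the counter seen to move.

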